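Open the analyser's cover and hold it up

TASK

Hold the analyser's cell cover open for me. Try the cover first by lifting its tongue, before you touch the catch, because sometimes the catch has it and sometimes not; if it is caught, slide the catch all the way over and lift again. Raise the cover at least 60 degrees, and finish while still holding it up with the gripper, steady, with the glassware and the other things around it left where they are.

Things in the scene. Friction and masses are not known exactly. Their poses are not given: they have to be found in the camera images.
- analyser: Light grey instrument case fixed on the bench, 300 (x) x 420 (y) x 110 mm high. Origin: centre of its underside; x points from its front (robot's side) to its back, z up; it is yawed about z. On its deck: the cover in the middle, the sliding catch on the +y side, and on the -y side a round fixed dial (38 mm wide) that is not part of the job. Two small glass cups stand behind the cover.
- cover (a joint): Hinge angle of the grey plastic cover (plate 180 x 200 x 10 mm, 0.3 to 0.65 kg): 0 shut, flat on the deck, growing to 1.45 rad as its front edge swings up and back. It falls shut when let go. If a hidden bolt has caught it, it lifts only 0.04 to 0.05 rad (9 mm at the tongue) and stops hard; if not, it lifts freely. This cannot be seen from outside.
- cover_tongue (a point): Grip point on the tongue sticking out forward (-x) from the middle of the cover's front edge, beyond the case's front: 18 mm wide (y), 12 thick (z), 55 long. Point: mid width and thickness, 33 mm before the cover's edge, 22 mm from the free end; when shut 213 mm before the hinge axis, 6 mm above it, 117 mm above the bench. Moves with the cover. Clear for 80 mm on either side.
- cover_hinge (a point): Middle of the cover's hinge axis, which runs along the analyser's y, 111 mm above the bench, at the cover's back edge. Fixed to the case.
- catch (a joint): Travel of the sliding catch: 0 as found, nearest the cover; 0.018 m fully slid along the analyser's +y (away from the cover). It moves against 2 to 4 N of friction and stays where it is left. Sliding it all the way (at least 11 mm) draws the hidden bolt back, if it was out, and the bolt stays back.
- catch_grip (a point): Grip point on the black thumb piece of the catch, a block 14 (x) x 16 (y) mm standing 32 mm above the deck, 50 mm beside the cover's +y edge and near the deck's front. The point is on its axis, 20 mm above the deck (130 mm above the bench), and moves with the catch.
- flask_a: Empty conical glass flask, 74 mm wide, 124 mm high, in front of the analyser's -y side. Origin: centre of its underside. Bystander.
- flask_b: Smaller empty conical glass flask, 63 mm wide, 105 mm high, in front of the analyser's +y side. Origin: centre of its underside. Bystander.
- wash_bottle: White wash bottle with a red cap, 64 mm wide, 143 mm high plus a thin bent spout to 175 mm, beside the analyser on its -y side. Origin: centre of its underside. Bystander.
- mouse: Black computer mouse, 105 x 58 x 26 mm, beside the analyser on its +y side. Origin: centre of its underside. Bystander.
- cell_cup_a: Small glass cup, 34 mm wide, 45 mm high, on the back of the deck, -y half. Origin: centre of its underside. Bystander.
- cell_cup_b: The same cup, on the back of the deck, +y half. Bystander.
- marker: Marker pen, 125 x 16 x 16 mm, lying on the bench to the robot's left. Origin: under its middle. Bystander.

How it is judged:
By the outcome, as a careful person would: the job done as asked, in the order asked, and still so for the second after the job is handed in, while the arm keeps its last pose, push and grip.
It also fails if it takes over 59 s, if anything falls off the work surface, if the arm or the gripper's body presses on something with over 40 N, if the wrist force passes 120 N, or if a joint passes its speed limit or range.

ROBOT

A 6-joint arm with a two-finger parallel gripper is mounted at the origin on the work surface. World frame = base frame: x ahead of the robot, y to its left, z up, the work surface at z = 0. Lengths are in mm, angles in rad, forces in N, time in s.
With the tool pointing down it reaches from about 400 to 925 mm from the base axis. Payload 12.5 kg.
Tool frame: the origin (TCP) lies midway between the tips of the shut fingers; the grasp point (between the pads) lies 19 mm behind it (env.pinch_z is the z of the grasp point in the tool frame, in mm); z points along the fingers, y is the line along which they close (so a half turn about z gives the same grasp; the last joint's range is limited). The gripper opens to 95 mm and grips with 3 to 60 N. Pads are 20 mm wide; open, the fingers measure 119 mm over their backs; the gripper's body (75 mm by 180 mm) begins 59 mm behind the grasp point.
Start: joints at [1.206, 0.491, 1.559, -0, 1.092, -0.106], TCP at [159.932, 604.209, 214.661] pointing down, gripper open.
Joint ranges: [-3.1, 3.1], [-0.84, 2.19], [0.05, 2.79], [-1.13, 4.28], [0.06, 2.93], [-2.69, 2.69]. Speed limits (rad/s): [2.22, 2.22, 2.79, 3.14, 3.14, 3.14].

INTERFACE

Orientations are given as [roll, pitch, yaw] about the fixed x, y, z axes, in that order (R = Rz(yaw) Ry(pitch) Rx(roll)).
In Python, from cell import env, eyes gives the robot as it stands.
- The arm moves only by the shell command python3 -m inch 'ROWS'. ROWS is JSON, a list of rows, each a list of 3 entries, a list of its own where there are three numbers: the shift along the tool's x, y, z in units of 60 mm (1.0 is 60 mm), then the turn about the tool's z in units of 5 degrees (1.0 is 5 degrees), then the closure, from -1 (fully open) to 1 (shut). In form: [[[tx, ty, tz], turn, claw], ...]. A call has exactly 10 rows; each row shifts and turns the commanded pose from where the row before left it, along the tool's axes as they then stand; what a row does not reach is not made up. A row lasts 1/8 s, in which the tool goes at most 62.5 mm and 10.7 degrees, less where a joint would pass 70% of its speed; a pose out of reach is approached as far as the arm can. A call is refused whole if a number of a shift passes 1 or a number of a turn 1, either way. A call with a gripper value outside its range is refused whole. The fingers move at their own pace and stop on an object; the grip force is fixed at half the most. Time passes only in rows, so rows that do not move let the fingers close, or fill a call up. It gives the time, the measured TCP pose, the force, the opening and the grip force at its end, in the units of the state.
- env.state(): the state, without advancing time (a new reading comes with each control period).
- eyes.read_camera(name): name is "scene" or "top"; returns a dict with "pixels" (384x512x3 uint8, red, green, blue), "fx", "fy", "cx", "cy" (pixels), "extrinsics" (4x4, takes a point from world to camera coordinates). Camera axes: x right, y down, z forward; pixel columns grow to the right and rows downward; lengths in mm; the calibration is good to about 2 mm. A picture is of the moment at which its call begins. There is no depth.
- env.job_done(): hands the job in; it is judged then, once.
Trained networks look in a picture, given as the dict that the camera call returned (one of the last four; its "shot" number tells which), for a name from the list of things; names that differ only in an ending like _2 or _b are one class to them, and where a whole thing is asked for, a point or a joint stands for the part that bears it (a point fixed in the world has none). Each returns a list of dicts, best first, with "score" (0 to 1); they miss things now and then, are a little off and sometimes report something else, mostly with a low value. They report only what shows in the picture. A call takes as long as a camera call.
- eyes.boxes_of(name, picture): "centre" ([row, column] in pixels, amid what is visible of it).
- eyes.cut_out(name, picture): "mask" (384x512 bool, what is visible of it) and "centre" ([row, column] in pixels, amid what is visible of it).
- eyes.spot_point(name, picture): "centre" ([row, column] in pixels: a listed point, or the origin of a listed thing).
The state is a dict: "t": time; "joints": joint angles; "qvel": joint speeds; "tau": joint torques, N m; "eef_pos": TCP position; "tcp_rot": TCP orientation; "ft_force": force on the tool from outside, world axes, zero at the start; "moment": the same for the moment, N m; "opening": opening from 0.0 (shut) to 1.0 (fully open); "grip_force": force on a finger pad.
Only numpy, scipy, OpenCV 4.12 (cv2) and the standard library are available. Lean on these libraries where they do the work, as an engineer would, in place of code of your own. Each camera call takes 0.05 s, during which the arm holds its last target. There are 200 camera calls.

## Working session

There is one attempt and no reset: what is moved stays moved. The work goes in short steps, Python scripts to look and compute and a shell command to move; the robot and the scene stay as the last step left them, time stands still between calls to the robot, and variables do not carry over. Pictures are saved under pics/ and viewed, at most 10 in all, crops included, and the job is handed in when it is done.

```bash
ls; mkdir -p pics; cat > h.py <<'E'
import numpy as np, cv2
from cell import env, eyes
def P(c):
    K=np.array([[c['fx'],0,c['cx']],[0,c['fy'],c['cy']],[0,0,1]]); return K@np.array(c['extrinsics'])[:3]
def tri(obs):  # list of (cam,[row,col])
    A=[]
    for c,(r,q) in obs:
        p=P(c); A+= [q*p[2]-p[0], r*p[2]-p[1]]
    A=np.array(A); A/=np.linalg.norm(A[:,:3],axis=1)[:,None]
    return np.linalg.lstsq(A[:,:3],-A[:,3],rcond=None)[0]
def onz(c,rc,z):
    p=P(c); r,q=rc; A=np.array([q*p[2]-p[0], r*p[2]-p[1]])
    return np.linalg.solve(A[:,:2],-A[:,3]-A[:,2]*z)
def proj(c,X):
    v=P(c)@np.append(X,1); return v[[1,0]]/v[2]
E
python3 - <<'E'
from h import *
s=eyes.read_camera('scene'); t=eyes.read_camera('top')
cv2.imwrite('pics/a.png',np.hstack([s['pixels'],t['pixels']])[:,:,::-1][:, :].copy()) if 0 else None
cv2.imwrite('pics/s.png',s['pixels'][:,:,::-1]);cv2.imwrite('pics/t.png',t['pixels'][:,:,::-1])
Z={'cover_tongue':117,'cover_hinge':111,'catch_grip':130,'analyser':0,'flask_a':0,'flask_b':0,'wash_bottle':0,'mouse':0,'marker':0,'cell_cup_a':110}
for n in Z:
    for nm,c in (('s',s),('t',t)):
        for d in eyes.spot_point(n,c)[:3]:
            print(n,nm,round(d['score'],2),np.round(d['centre'],1),np.round(onz(c,d['centre'],Z[n]),1))
st=env.state();print(st['t'],st['eef_pos'],st['tcp_rot'],env.pinch_z,st['ft_force'],st['opening'])
E
```

```text
pics
cover_tongue s 0.66 [193.  225.3] [483.2 -56.1]
cover_tongue t 0.87 [209.6 294.2] [489.  -58.9]
cover_hinge s 0.81 [222.  302.3] [688.6  21.5]
cover_hinge t 0.82 [128.4 264.6] [691.4  14.2]
catch_grip s 0.74 [224.8 303. ] [710.4  -1.5]
catch_grip s 0.54 [169.4 278.7] [505.7 115.4]
catch_grip t 0.39 [199.8 223.3] [506.9 108.5]
analyser s 0.73 [252.8 286. ] [ 6.644e+02 -2.000e-01]
analyser t 0.81 [152.9 264. ] [662.1  14.1]
flask_a s 0.79 [270.3 183.3] [ 543.5 -237.3]
flask_a s 0.44 [197.  251.1] [426.1  84. ]
flask_a t 0.95 [244.6 233. ] [416.   89.7]
flask_a t 0.76 [198.8 358.9] [ 541.9 -235.8]
flask_a t 0.34 [211.2 292.6] [505.9 -62.8]
flask_b s 0.79 [270.3 183.3] [ 543.5 -237.3]
flask_b s 0.44 [197.  251.1] [426.1  84. ]
flask_b t 0.95 [244.6 233. ] [416.   89.7]
flask_b t 0.76 [198.8 358.9] [ 541.9 -235.8]
flask_b t 0.34 [211.2 292.6] [505.9 -62.8]
wash_bottle s 0.63 [318.3 222.9] [ 717.3 -247.3]
wash_bottle s 0.24 [149.3 273. ] [262.2 329.3]
wash_bottle t 0.94 [136.2 364.5] [ 713.4 -254.4]
wash_bottle t 0.49 [123.5 215.6] [742.2 145.9]
mouse t 0.95 [193.2 167.3] [547.8 265.8]
marker s 0.65 [148.5 268.2] [247.  319.6]
marker t 0.67 [300.9 144.9] [270.2 307.1]
cell_cup_a s 0.73 [204.  335.1] [693.7 138.9]
cell_cup_a s 0.55 [261.1 312.7] [792. -54.]
cell_cup_a t 0.69 [122.7 211.6] [704.2 145.1]
cell_cup_a t 0.67 [152.8 264.5] [629.4  13.5]
cell_cup_a t 0.63 [ 92.9 294.8] [786.1 -59.6]
1.1 [159.92214103 604.20417198 214.6615639 ] [3.14152619e+00 3.04883565e-05 2.88281787e+00] -18.8 [ 0.16766455  0.90102952 -0.11394782] 1.0008480508880369
```

View pics/s.png

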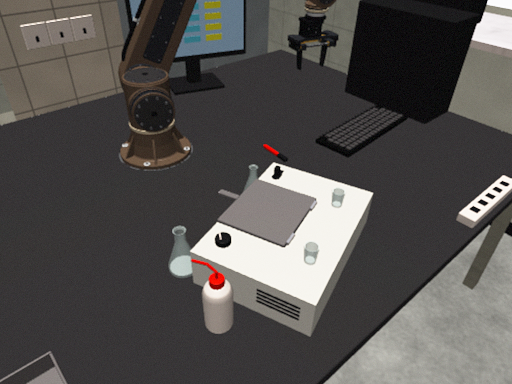

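View pics/t.png

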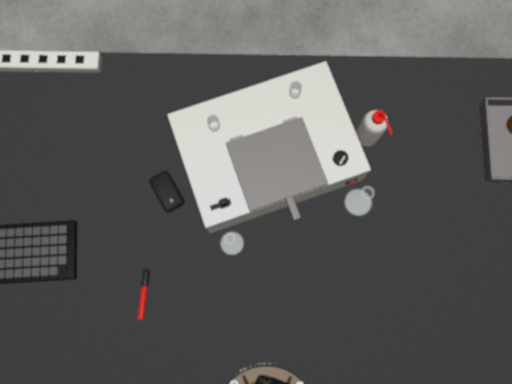

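The analyser is yawed about 20°. The tongue sits at about (293,208) in top, the catch at (220,203), and flask_b at (232,243) clear of the tongue. Next I'll refine the poses.

```bash
python3 - <<'E'
from h import *
s=eyes.read_camera('scene'); t=eyes.read_camera('top')
g=lambda n,c,i=0: eyes.spot_point(n,c)[i]['centre']
for n,i in(('cover_tongue',(0,0)),('cover_hinge',(0,0))):
    print(n,np.round(tri([(s,g(n,s)),(t,g(n,t))]),1))
print('catch',np.round(tri([(s,[169.4,278.7]),(t,[199.8,223.3])]),1))
m=eyes.cut_out('cover',t)
for d in m[:2]:
    k=d['mask'].astype(np.uint8); k=cv2.morphologyEx(k,cv2.MORPH_OPEN,np.ones((15,15)))
    b=cv2.boxPoints(cv2.minAreaRect(cv2.findNonZero(k)))
    w=np.array([onz(t,(v,u),120) for u,v in b]); print(d['score'],k.sum(),np.round(w,1).tolist(),w.mean(0))
    for i in range(4): e=w[(i+1)%4]-w[i]; print(np.linalg.norm(e).round(1),np.degrees(np.arctan2(e[1],e[0])).round(2))
# white deck
h=cv2.cvtColor(t['pixels'],cv2.COLOR_RGB2GRAY); k=(h>150).astype(np.uint8); k[:, :130]=0;k[:60]=0
n,l,st,_=cv2.connectedComponentsWithStats(k); j=1+np.argmax(st[1:,4])
r=cv2.minAreaRect(cv2.findNonZero((l==j).astype(np.uint8))); w=np.array([onz(t,(v,u),110) for u,v in cv2.boxPoints(r)])
print('deck',np.round(w,1).tolist(),w.mean(0))
for i in range(4): e=w[(i+1)%4]-w[i]; print(np.linalg.norm(e).round(1),np.degrees(np.arctan2(e[1],e[0])).round(2))
big=cv2.resize(t['pixels'][150:250,190:320],None,fx=6,fy=6,interpolation=cv2.INTER_CUBIC); cv2.imwrite('pics/tc.png',big[:,:,::-1])
E
```

```text
cover_tongue [484.4 -59.4 119.4]
cover_hinge [693.3  15.2 106.9]
catch [507.8 110.  133. ]
0.93 5966 [[650.0, 111.6], [725.7, -78.6], [546.5, -140.1], [474.9, 45.2]] [599.28539248 -15.49566188]
204.7 -68.29
189.5 -161.05
198.6 111.12
187.3 20.77
deck [[725.4, 257.5], [882.4, -155.7], [586.4, -244.9], [442.9, 151.3]] [659.26892288   2.0323484 ]
442.0 -69.2
309.0 -163.24
421.3 109.92
301.8 20.6
```

View pics/tc.png

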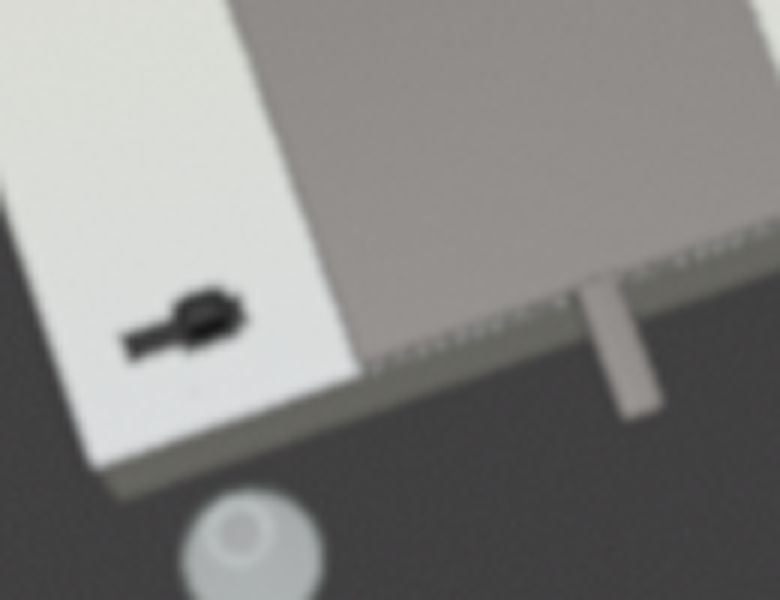

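```bash
python3 - <<'E'
from h import *
t=eyes.read_camera('top')
c=lambda u,v,z:onz(t,(150+v/6-.4,190+u/6-.4),z)
a=lambda p,q:np.degrees(np.arctan2(*(q-p)[::-1])).round(2)
print('cover left',a(c(362,370,120),c(230,0,120)),'deck left',a(c(95,465,110),c(0,180,110)),'deck front',a(c(95,465,110),c(362,374,110))+90)
print('tongue end',c(642,412,123),'base',c(600,280,123),'pt60%',c(625,360,123),'pt117',c(625,360,117),'corner',c(362,370,120),'catch top',c(208,305,142))
# lines in deck back/right: deck corners from picture
d=[onz(t,p,110) for p in((64,328),(113,168),(227.0,205.4),(170,369))]
print(np.round(d,1).tolist(),a(d[2],d[1]),a(d[3],d[0]),a(d[0],d[1])-90,a(d[3],d[2])-90)
E
```

```text
cover left 20.58 deck left 20.42 deck front 20.150000000000006
tongue end [467.36048302 -64.17291012] base [519.71307329 -47.46401459] pt60% [487.86965924 -57.44809822] pt117 [488.95674777 -57.85781632] corner [482.53265333  45.58592254] catch top [503.10352346 105.28382631]
[[865.3, -143.1], [727.6, 254.1], [444.6, 150.2], [590.7, -239.5]] 20.15 19.34 19.120000000000005 20.549999999999997
```

```bash
python3 -m inch '[[[0,0,0],-1,-1],[[0,0,0],-1,-1],[[0,0,0],-1,-1],[[0,0,0],-1,-1],[[0,0,0],-1,-1],[[0,0,0],-1,-1],[[0,0,0],-1,-1],[[-0.1,-0.9,0],0,-1],[[-0.1,-0.9,0],0,-1],[[-0.1,-0.9,0],0,-1]]'; python3 -m inch '[[[-0.1,-0.95,0],0,-1],[[-0.1,-0.95,0],0,-1],[[-0.1,-0.95,0],0,-1],[[-0.1,-0.95,0],0,-1],[[-0.1,-0.95,0],0,-1],[[-0.1,-0.95,0],0,-1],[[-0.1,-0.95,0],0,-1],[[-0.1,-0.95,0],0,-1],[[-0.1,-0.95,0],0,-1],[[-0.1,-0.8,0],0,-1]]'
```

```text
t: 2.75
eef_pos: [233.1, 456.9, 214.6]
tcp_rot: [3.141, 0.0, -2.789]
ft_force: [1.0, -0.1, 1.2]
opening: 1.004
grip_force: 0.0
t: 4.0
eef_pos: [483.2, -49.7, 214.8]
tcp_rot: [-3.141, 0.001, -2.791]
ft_force: [1.1, 0.5, 0.4]
opening: 1.001
grip_force: 0.0
```

```bash
python3 -m inch '[[[0,-0.05,0.2],0,-1],[[0,-0.05,0.2],0,-1],[[0,0,0.2],0,-1],[[0,0,0.2],0,-1],[[0,0,0.2],0,-1],[[0,0,0.1],0,-1],[[0,0,0],0,-1],[[0,0,0],0,-1],[[0,0,0],0,-1],[[0,0,0],0,-1]]'; python3 - <<'E'
from h import *
t=eyes.read_camera('top')
s=eyes.read_camera('scene')
for c in(s,t):print([(round(d['score'],2),np.round(onz(c,d['centre'],117),1)) for d in eyes.spot_point('cover_tongue',c)[:2]])
st=env.state();print(st['eef_pos'])
r,q=map(int,proj(s,[488,-58,120]));
a=cv2.resize(s['pixels'][r-50:r+50,q-65:q+65],None,fx=6,fy=6,interpolation=cv2.INTER_CUBIC)
cv2.imwrite('pics/s2.png',a[:,:,::-1])
E
```

```text
t: 5.25
eef_pos: [484.6, -53.2, 148.8]
tcp_rot: [-3.141, 0.0, -2.79]
ft_force: [0.1, 0.6, 0.8]
opening: 1.0
grip_force: 0.0
[(0.59, array([484., -60.])), (0.37, array([ 789.7, -302.2]))]
[]
[484.5647447  -53.19178782 148.69499549]
```

View pics/s2.png

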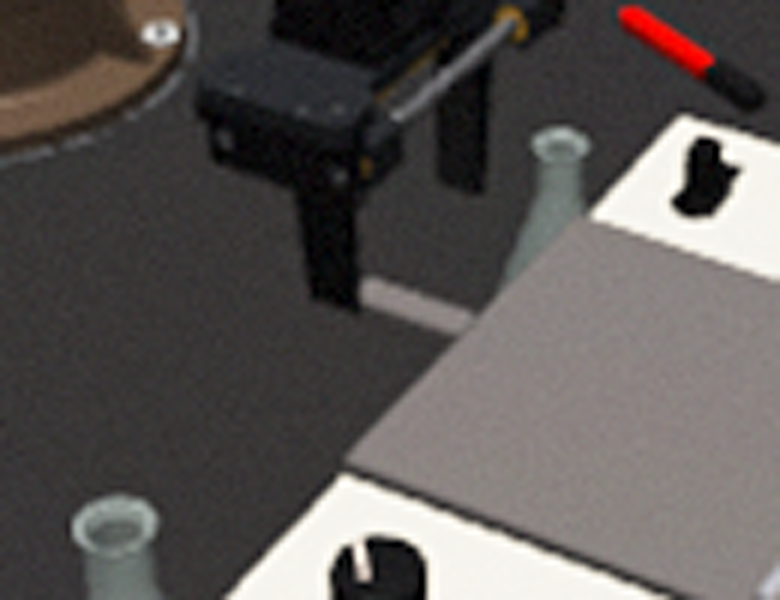

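The fingers straddle the tongue, at about (415,305) in the crop, and need a slight shift in −y. I'll make it, descend and close.

```bash
python3 -m inch '[[[-0.02,-0.1,0],0,-1],[[0,0,0.25],0,-1],[[0,0,0.25],0,-1],[[0,0,0.2],0,-1],[[0,0,0.14],0,-1],[[0,0,0],0,-1],[[0,0,0],0,0.3],[[0,0,0],0,0.5],[[0,0,0],0,0.7],[[0,0,0],0,1]]'; python3 -m inch '[[[0,0,0],0,1],[[0,0,0],0,1],[[0,0,0],0,1],[[0,0,0],0,1],[[0,0,0],0,1],[[0,0,0],0,1],[[0,0,0],0,1],[[0,0,0],0,1],[[0,0,0],0,1],[[0,0,0],0,1]]'
```

```text
t: 6.7
eef_pos: [487.8, -58.4, 98.4]
tcp_rot: [-3.142, 0.0, -2.79]
ft_force: [0.5, 0.5, 0.9]
opening: 0.637
grip_force: 0.0
t: 7.95
eef_pos: [487.2, -57.2, 98.1]
tcp_rot: [3.14, -0.001, -2.79]
ft_force: [-0.4, 10.6, 2.5]
opening: 0.187
grip_force: 29.9
```

```bash
python3 -m inch '[[[0,0.02,0],0,1],[[0,0,-0.04],0,1],[[0,0,-0.04],0,1],[[0,0,-0.04],0,1],[[0,0,-0.04],0,1],[[0,0,-0.03],0,1],[[0,0,0],0,1],[[0,0,0],0,1],[[0,0,0],0,1],[[0,0,0],0,1]]'
```

```text
t: 9.2
eef_pos: [487.6, -57.0, 109.7]
tcp_rot: [3.141, 0.001, -2.79]
ft_force: [3.3, 5.6, -3.6]
opening: 0.183
grip_force: 30.0
```

```bash
python3 -m inch '[[[0,0.02,-0.04],0,1],[[0,0,-0.04],0,1],[[0,0,-0.04],0,1],[[0,0,-0.04],0,1],[[-0.01,0,-0.04],0,1],[[0,0,-0.04],0,1],[[0,0,0],0,1],[[0,0,0],0,1],[[0,0,0],0,1],[[0,0,0],0,1]]'; python3 - <<'E'
from h import *
s=eyes.read_camera('scene')
r,q=map(int,proj(s,[520,-40,120]));
a=cv2.resize(s['pixels'][r-50:r+50,q-65:q+65],None,fx=6,fy=6,interpolation=cv2.INTER_CUBIC)
cv2.imwrite('pics/s3.png',a[:,:,::-1])
E
```

```text
t: 10.45
eef_pos: [488.8, -56.4, 124.5]
tcp_rot: [-3.14, 0.003, -2.789]
ft_force: [6.9, -0.6, -3.4]
opening: 0.183
grip_force: 30.0
```

View pics/s3.png

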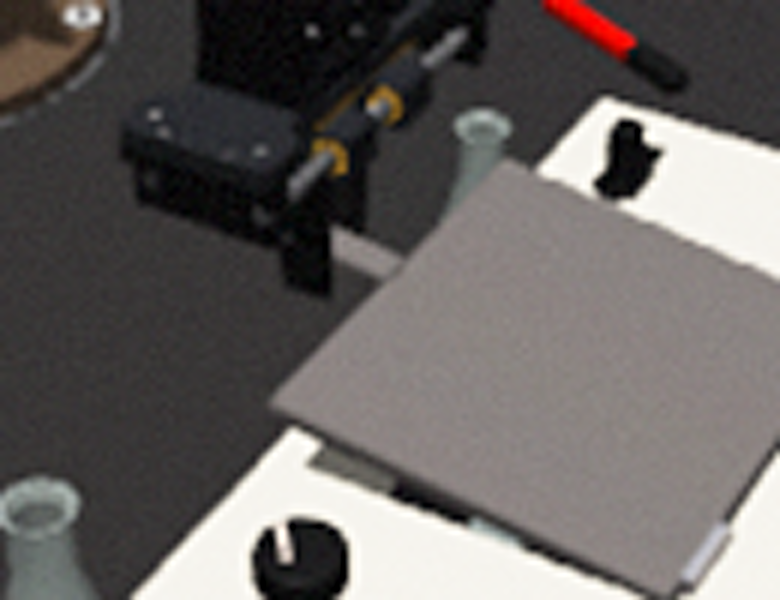

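The cover lifts freely, about 26 mm at low force and well past the 9 mm stop, so it isn't caught. The catch stays untouched. Next I'll work out the arc.

```bash
python3 - <<'E'
import numpy as np
a=.152+.06*np.arange(20); r=213.1/60
x=-r*np.cos(a); z=r*np.sin(a)
for i in range(19): print(a[i+1].round(3),'[[%.2f,0,%.2f],0,1]'%(-(x[i+1]-x[i]),-(z[i+1]-z[i])), 'tcp z',round(111+60*z[i+1]-18.8,1))
E
```

```text
0.212 [[-0.04,0,-0.21],0,1] tcp z 137.0
0.272 [[-0.05,0,-0.21],0,1] tcp z 149.5
0.332 [[-0.06,0,-0.20],0,1] tcp z 161.7
0.392 [[-0.08,0,-0.20],0,1] tcp z 173.6
0.452 [[-0.09,0,-0.19],0,1] tcp z 185.3
0.512 [[-0.10,0,-0.19],0,1] tcp z 196.6
0.572 [[-0.11,0,-0.18],0,1] tcp z 207.6
0.632 [[-0.12,0,-0.18],0,1] tcp z 218.1
0.692 [[-0.13,0,-0.17],0,1] tcp z 228.2
0.752 [[-0.14,0,-0.16],0,1] tcp z 237.8
0.812 [[-0.15,0,-0.15],0,1] tcp z 246.8
0.872 [[-0.16,0,-0.14],0,1] tcp z 255.4
0.932 [[-0.17,0,-0.13],0,1] tcp z 263.3
0.992 [[-0.17,0,-0.12],0,1] tcp z 270.6
1.052 [[-0.18,0,-0.11],0,1] tcp z 277.3
1.112 [[-0.19,0,-0.10],0,1] tcp z 283.3
1.172 [[-0.19,0,-0.09],0,1] tcp z 288.6
1.232 [[-0.20,0,-0.08],0,1] tcp z 293.2
1.292 [[-0.20,0,-0.06],0,1] tcp z 297.1
```

```bash
python3 -m inch '[[[-0.05,0,-0.21],0,1],[[-0.06,0,-0.21],0,1],[[-0.06,0,-0.20],0,1],[[-0.08,0,-0.20],0,1],[[-0.09,0,-0.19],0,1],[[-0.10,0,-0.19],0,1],[[0,0,0],0,1],[[0,0,0],0,1],[[0,0,0],0,1],[[0,0,0],0,1]]'
```

```text
t: 11.75
eef_pos: [512.3, -47.6, 196.0]
tcp_rot: [-3.14, 0.0, -2.79]
ft_force: [0.9, -5.9, -1.8]
opening: 0.188
grip_force: 30.0
```

```bash
python3 -m inch '[[[-0.11,-0.01,-0.18],0,1],[[-0.12,-0.01,-0.18],0,1],[[-0.13,0,-0.17],0,1],[[-0.14,0,-0.16],0,1],[[-0.15,0,-0.15],0,1],[[-0.16,0,-0.14],0,1],[[0,0,0],0,1],[[0,0,0],0,1],[[0,0,0],0,1],[[0,0,0],0,1]]'
```

```text
t: 13.0
eef_pos: [558.5, -30.4, 255.3]
tcp_rot: [3.141, 0.001, -2.789]
ft_force: [-2.2, 5.6, -1.9]
opening: 0.188
grip_force: 30.0
```

```bash
python3 -m inch '[[[-0.17,0.01,-0.13],0,1],[[-0.17,0,-0.12],0,1],[[-0.18,0,-0.11],0,1],[[-0.19,0,-0.10],0,1],[[-0.19,0,-0.09],0,1],[[-0.20,0,-0.08],0,1],[[-0.20,0,-0.06],0,1],[[0,0,0],0,1],[[0,0,0],0,1],[[0,0,0],0,1]]'; python3 - <<'E'
from h import *
s=eyes.read_camera('scene'); st=env.state(); print(st['eef_pos'],st['ft_force'],st['qvel'])
d=np.array([np.cos(np.radians(20.3)),np.sin(np.radians(20.3))]); print(np.degrees(np.arctan2(st['eef_pos'][2]+18.8-111,(np.array([687.8,15.4])-st['eef_pos'][:2])@d)-.028))
cv2.imwrite('pics/s4.png',cv2.resize(s['pixels'][90:350,120:450],None,fx=2,fy=2)[:,:,::-1])
E
```

```text
t: 14.25
eef_pos: [632.0, -2.8, 296.9]
tcp_rot: [3.141, 0.001, -2.789]
ft_force: [-3.2, 4.9, -1.2]
opening: 0.185
grip_force: 30.0
[631.99996135  -2.81345089 296.92335505] [-1.96174064  6.48470356 -1.80587489] [-0.00032396 -0.00041511  0.00078116  0.00043618  0.00039364  0.00046874]
72.40873806447487
```

View pics/s4.png

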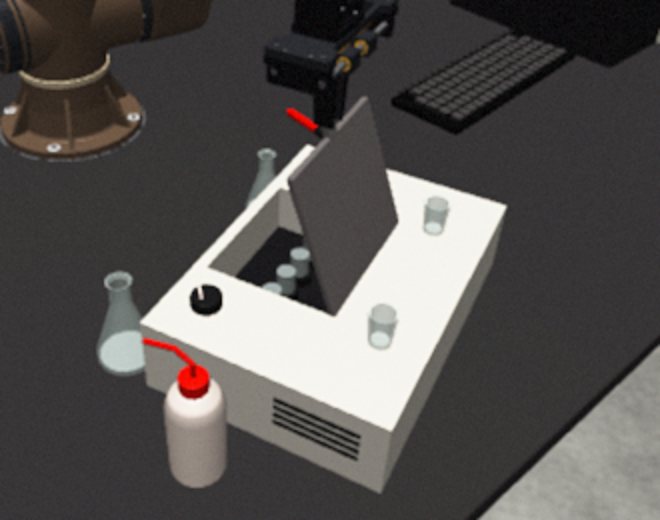

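The cover stands at about 72° (plate from (300,185) to (365,105) in the crop). It is held by the gripper and steady, and the flasks, bottle and cups are in their places.

```bash
python3 -c "
from cell import env
print(env.job_done())"
```

```text
the job is handed in; nothing more can be done
None
```

The cover was not caught: it lifted freely on the first try, so I left the catch alone, and the gripper is now holding it steady at about 72°, with nothing around it disturbed as far as the final picture shows.

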